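# Lock up the gold paints: snap the locker door shut and bar it with the T-key

### The arm

A 7-joint arm with a two-finger parallel gripper is mounted at the origin on the work surface. World frame = base frame: x ahead of the robot, y to its left, z up, the work surface at z = 0. Lengths are in m, angles in rad, forces in N, time in s.
With the tool pointing down it reaches from about 0.425 to 0.925 m from the base axis. Payload 6.8 kg.
Tool frame: the origin (TCP) lies on the front face of the gripper's body, between the roots of the fingers; the fingertips stand 73 mm ahead of it and the grasp point (between the pads) lies 54 mm ahead of it; z points along the fingers, y is the line along which they close (so a half turn about z gives the same grasp; the last joint's range is limited). The gripper opens to 85 mm and grips with 20 to 120 N. Pads are 22 mm wide; open, the fingers measure 114 mm over their backs; the gripper's body (76 mm by 85 mm) begins 54 mm behind the grasp point. The pads swing forward as they close: fully open they stand 13 mm farther back than shut.
Start: joints at [1.047, 0.477, 0.022, 1.555, -0.011, 1.109, -0.083], TCP at [0.273, -0.617, 0.304] pointing down, gripper open.
Joint ranges: [-2.96, 2.96], [-0.34, 2.1], [-1.41, 1.46], [0.24, 2.44], [-1.37, 4.51], [0.17, 1.92], [-2.96, 2.96]. Speed limits (rad/s): [2.39, 2.39, 3.14, 3.14, 3.14, 3.14, 3.14].

### API

Orientations are given as a unit quaternion [w, x, y, z].
In Python, from station import bot, optics gives the robot as it stands.
- The arm moves only by the tool drive_tool, never from a script. Its argument "deltas" is a list of rows, each an object with "gripper": the closure in counts, from 0 (fully open) to 255 (shut); "offset": the shift along the tool's x, y, z in units of 1000 mm (1.0 is 1000 mm), a list of three; "angular": the turn, a rotation vector about the tool's x, y, z in units of 45 degrees (1.0 is 45 degrees), a list of three. In form: [{"gripper": gripper, "offset": [dx, dy, dz], "angular": [rx, ry, rz]}, ...]. A call has 1 to 5 rows; each row is the pose to reach, as a shift and turn from the pose commanded when the call began, along the tool's axes at that moment; what a row does not reach only later rows make up. A row lasts 1/10 s, in which the tool goes at most 50 mm and 8.59 degrees, less where a joint would pass 70% of its speed; a pose out of reach is approached as far as the arm can. A call with a number of a shift or a turn outside -1 to 1 is refused whole. A call with a gripper value outside its range is refused whole. The fingers move at their own pace and stop on an object; "grip_force" is the grip in N (left out, the last holds). Time passes only in rows, so rows that repeat a pose let the fingers close. It gives the time, the measured TCP pose, the force, the opening and the grip force at its end, in the units of the state.
- bot.get_obs(): the state, without advancing time (a new reading comes with each control period).
- optics.read_camera(name): name is "scene" or "top" or "wrist"; returns the picture (480x640x3 uint8, blue, green, red); there is no depth.
- optics.camera_model(name): a dict with "fx", "fy", "cx", "cy" (pixels), "cam_to_world" (4x4, takes a point from camera to world coordinates). Camera axes: x right, y up, looking along -z (the intrinsics and any distortion apply to the point x, -y, -z); pixel columns grow to the right and rows downward; lengths in m; the calibration is good to about 2 mm. A picture is of the moment at which its call begins: read the wrist's pose just before it. camera_model takes no time and is no camera call; for the wrist camera it gives the pose at the moment of the call.
- bot.hand_in(): hands the job in; it is judged then, once.
The state is a dict: "t": time; "q": joint angles; "joint_vel": joint speeds; "joint_torque": joint torques, N m; "eef_pos": TCP position; "tool_rot": TCP orientation; "contact_force": force on the tool from outside, world axes, zero at the start; "torque": the same for the moment, N m; "gripper_width": opening from 0.0 (shut) to 1.0 (fully open); "grasp_force": force on a finger pad.
Only numpy, scipy, OpenCV 4.12 (cv2) and the standard library are available. Lean on these libraries where they do the work, as an engineer would, in place of code of your own. Each camera call takes 0.05 s, during which the arm holds its last target. There are 200 camera calls.

### The job

First push the little green paint locker's door fully shut, so that its spring latch snaps in. Then take the T-key from its wooden stand, lower it down the yellow lock shaft until it sits fully home on the square stem at the bottom, and with it turn the red bar clockwise (seen from above) until it lies squarely across the front of the door. Leave the key standing in the shaft, do not push the bar by hand, and leave the jar, bottle and saucer where they are.

Things in the scene. Friction and masses are not known exactly. Their poses are not given: they have to be found in the camera images.
- locker: small fixed green steel bench locker, about 160 deep x 198 wide x 140 mm high, with a yellow square lock tower 44 x 44 x 165 mm at one front corner. Origin on the table under the cabinet; locker x points from its front to its back (the door face, shut, is the plane x = -92 mm, facing -x), y towards its hinge side, z up. The door's hinge is at y = +103 mm, its free edge at y = -67 mm, the tower's axis at x = -100, y = -111 mm
- shaft_mouth (a point): centre of the open top of the lock shaft, 165 mm above the table; the shaft is a vertical 30 mm square hole inside the yellow tower (walls 7 mm)
- stem_seat (a point): on the shaft's axis, 42 mm above the table: the flat shoulder round the foot of the square brass stem, on which the key's lower end rests when fully home. The stem above it is 11 mm square for 20 mm, its flats square with the red bar, then an 8 mm cone; its tip is 95 mm below the shaft mouth. The x axis of this point is opposite to the direction in which the bar points
- bar (a joint): angle (rad) of the red locking bar and stem, which turn together about the shaft's axis. 0: the bar points straight out from the front (locker -x); it grows clockwise seen from above; 1.57 (end stop): the bar lies across the front of the door. Stiff with friction of about 0.06 N m; it stays where it is left. A door that is not shut stops the bar. The tower's foot is open towards the front and the door, where the bar sticks out
- bar_tip (a point): outer end of the red bar (75 mm from the shaft's axis, bar 12 mm wide, 28 mm above the table)
- door (a joint): opening angle of the door (rad): 0 shut, grows as the free edge swings out from the front (towards locker -x); light friction, stays where it is left
- door_push (a point): point on the outer face of the door panel (12 mm thick, top edge 135 mm above the table), 140 mm from the hinge line and 30 mm from the free edge, 85 mm above the table; its x axis is square to the door's face, pointing inwards, the way to push
- door_hinge (a point): point on the vertical hinge line of the door, in its outer face, 85 mm above the table
- tongue (a joint): how far the brass spring latch tongue on the door's free edge is pressed in (m): 0 fully out, about 0.006 while it rides over the strike, back near 0 when it has snapped in behind. The tongue meets the strike when door_push is about 19 mm (0.135 rad) from shut; pushing it over takes about 4 to 8 N at door_push, and once past it the door runs on freely to its stop; let go before that and it springs back. Once snapped in, the door has about 0.01 rad of play
- key: loose T-key standing upright in a round 32 mm hole, 48 mm deep, of a fixed light wooden block (80 x 80 x 60 mm). Origin: centre of its lower end. z up along the 12 mm round shank; its blue cross-bar lies along key y, 90 mm long and 14 x 14 mm thick, centre 160 mm above the lower end. The lower end is a 19.8 mm square socket, open below, inside 13.2 mm square and 36 mm deep, its sides along key x and y, so it fits the stem in any of four quarter turns. Mass about 0.22 kg
- key_grip (a point): centre of the key's cross-bar, where to grip it; the bar runs along this point's y axis, so the fingers close along its x axis
- stand: the fixed wooden block in which the key stands, origin under its centre; hole floor 12 mm and top 60 mm above the table
- paint_jar: purple paint jar with black lid, 68 mm diameter, 85 mm high, origin at its underside; leave it alone
- squeeze_bottle: white squeeze bottle with red cap, 52 mm diameter, 116 mm high, origin at its underside; leave it alone
- saucer: white saucer, 90 mm diameter, 16 mm high, origin at its underside; leave it alone

How it is judged:
By the outcome, as a careful person would: the job done as asked, in the order asked, and still so for the second after the job is handed in, with the robot touching nothing.
It also fails if it takes over 72 s, if anything falls off the work surface, if the arm or the gripper's body presses on something with over 40 N, if the wrist force passes 120 N, or if a joint passes its speed limit or range.

## Working session

There is one attempt and no reset: what is moved stays moved. The work goes in short steps, Python scripts to look and compute and a tool call to move; the robot and the scene stay as the last step left them, time stands still between calls to the robot, and variables do not carry over. Pictures are saved under pics/ and viewed, at most 12 in all, crops included, and the job is handed in when it is done.

Besides the shell and the picture viewer there is one more tool, called after "Call:" by a JSON object that holds its "name" and its "arguments". drive_tool: Moves the arm, as the interface text tells. Its arguments: {"type":"object","properties":{"deltas":{"type":"array"},"grip_force":{"type":"number"}},"required":["deltas"]}

```bash
mkdir -p pics; ls; cat > h.py <<'E'
import numpy as np, cv2, sys
from scipy.spatial.transform import Rotation as R
from station import bot, optics
np.set_printoptions(precision=4, suppress=True)
def ray(m,u,v):
    d=np.array([(u-m['cx'])/m['fx'],-(v-m['cy'])/m['fy'],-1.]); T=np.array(m['cam_to_world'])
    return T[:3,3],T[:3,:3]@d
def onplane(m,u,v,z):
    o,d=ray(m,u,v); return o+d*(z-o[2])/d[2]
def proj(m,p):
    T=np.array(m['cam_to_world']); c=T[:3,:3].T@(np.array(p)-T[:3,3])
    return np.array([m['cx']+m['fx']*c[0]/-c[2], m['cy']-m['fy']*c[1]/-c[2]])
def tri(m1,p1,m2,p2):
    o1,d1=ray(m1,*p1);o2,d2=ray(m2,*p2)
    s=np.linalg.lstsq(np.c_[d1,-d2],o2-o1,rcond=None)[0]
    a,b=o1+d1*s[0],o2+d2*s[1]; return (a+b)/2,np.linalg.norm(a-b)
def Rt(s): 
    q=s['tool_rot']; return R.from_quat([q[1],q[2],q[3],q[0]])
def delta(s,pos,Rw):
    r=Rt(s); return r.inv().apply(np.array(pos)-s['eef_pos']), (r.inv()*Rw).as_rotvec()/(np.pi/4)
E
python3 - <<'E'
from h import *
s=bot.get_obs(); print(s)
for n in('scene','top'):
    m=optics.camera_model(n); print(n,m); im=optics.read_camera(n); cv2.imwrite(f'pics/{n}0.png',im)
E
```

```text
pics
{'t': 0.0, 'q': array([ 1.0469,  0.4778,  0.0223,  1.5565, -0.0115,  1.1093, -0.0831]), 'joint_vel': array([ 0.0005, -0.0006, -0.0016, -0.0021,  0.0001,  0.0001,  0.0012]), 'joint_torque': array([ -0.0004, -59.6469,   1.6075, -28.1196,   0.0124,   0.0095,
         0.    ]), 'eef_pos': array([ 0.2725, -0.6171,  0.3029]), 'tool_rot': array([-0.0009,  0.9785,  0.2064, -0.0002]), 'contact_force': array([-0.3878,  0.0968, -0.1101]), 'torque': array([-0.0072, -0.0399,  0.0029]), 'grasp_force': 0.0, 'gripper_width': 1.0016110181179116}
scene {'fx': 538.7406410607613, 'fy': 538.7406410607613, 'cx': 316.8434827664715, 'cy': 238.31298518810462, 'cam_to_world': array([[-0.4159, -0.6399,  0.6462,  1.2232],
       [ 0.9093, -0.2799,  0.3079,  0.2506],
       [-0.0161,  0.7157,  0.6982,  0.8793],
       [ 0.    ,  0.    ,  0.    ,  1.    ]])}
top {'fx': 448.66316202876806, 'fy': 448.66316202876806, 'cx': 322.8066769381197, 'cy': 244.39604460900597, 'cam_to_world': array([[ 0.0234,  0.9922, -0.1224,  0.4569],
       [-0.9996,  0.0255,  0.0154, -0.0703],
       [ 0.0183,  0.1219,  0.9924,  0.9242],
       [ 0.    ,  0.    ,  0.    ,  1.    ]])}
```

View pics/scene0.png

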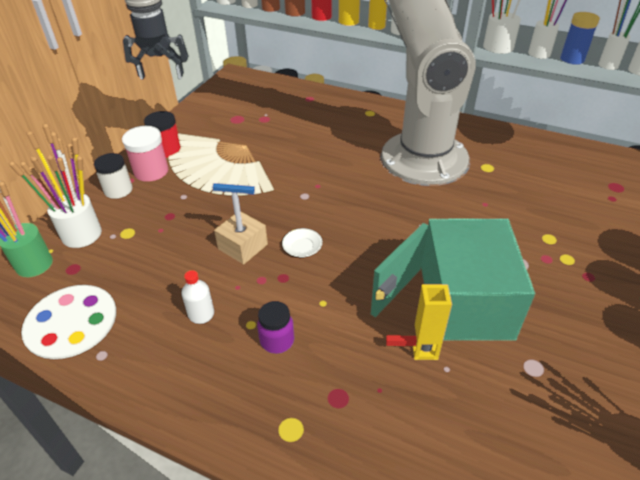

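View pics/top0.png

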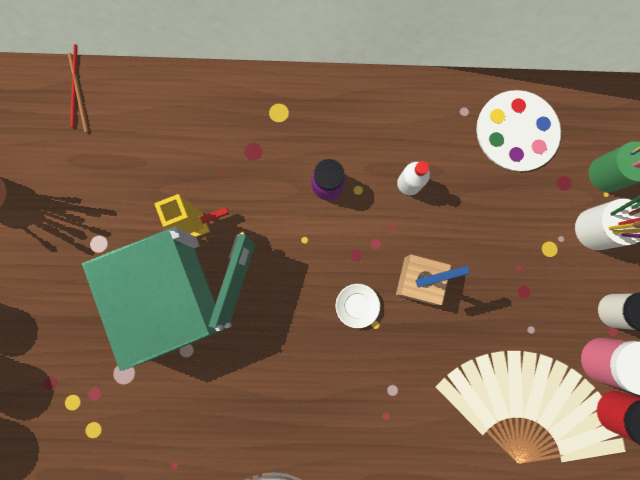

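The scene view shows the door open about 45°, the tower top at (435,293), the bar at (400,341) and the key bar at (234,188). In the top view the tower mouth is at (171,210), the key bar runs (418,283)–(468,270), the door runs (215,330)–(250,240), and the red bar tip is at (227,211).

```bash
cat >> h.py <<'E'
def masks(im):
    h=cv2.cvtColor(im,cv2.COLOR_BGR2HSV); f=lambda a,b:cv2.inRange(h,np.array(a),np.array(b))
    return dict(yellow=f((22,150,60),(32,255,255)),blue=f((98,120,50),(115,255,255)),green=f((70,60,30),(85,255,255)),red=f((0,200,90),(6,255,255))|f((175,200,90),(180,255,255)))
def blob(mk,roi):
    x0,y0,x1,y1=roi; k=np.zeros_like(mk); k[y0:y1,x0:x1]=mk[y0:y1,x0:x1]
    cs=cv2.findContours(k,cv2.RETR_EXTERNAL,cv2.CHAIN_APPROX_NONE)[0]; return max(cs,key=cv2.contourArea)
E
python3 - <<'E'
from h import *
t=cv2.imread('pics/top0.png'); s=cv2.imread('pics/scene0.png'); mt=optics.camera_model('top'); ms=optics.camera_model('scene')
T=masks(t); S=masks(s)
for nm,M,m,roi in(('top',T,mt,(400,255,490,300)),('scene',S,ms,(205,175,262,200))):
    c=blob(M['blue'],roi); r=cv2.minAreaRect(c); print(nm,'key',r, cv2.boxPoints(r).tolist())
cy=blob(T['yellow'],(140,180,215,245)); print('tower top hull',cv2.approxPolyDP(cv2.convexHull(cy),3,True)[:,0].tolist())
cy=blob(S['yellow'],(405,270,460,370)); print('tower scene',cv2.approxPolyDP(cv2.convexHull(cy),3,True)[:,0].tolist())
for nm,M,roi in(('top',T,(195,200,235,230)),('scene',S,(380,325,420,355))):
    c=blob(M['red'],roi); print(nm,'bar',cv2.approxPolyDP(cv2.convexHull(c),1.5,True)[:,0].tolist())
for nm,M in(('top',T),('scene',S)):
    c=blob(M['green'],(60,200,300,400) if nm=='top' else (350,200,560,360)); print(nm,'green',cv2.approxPolyDP(c,3,True)[:,0].tolist())
a=cv2.resize(t[190:380,60:290],None,fx=3,fy=3,interpolation=cv2.INTER_CUBIC)
cv2.imwrite('pics/c1.png',a)
E
```

```text
top key ((442.42730712890625, 276.0926513671875), (7.938758373260498, 53.074249267578125), 74.98163604736328) [[415.7680358886719, 279.1353759765625], [467.0293884277344, 265.38232421875], [469.0865783691406, 273.0499267578125], [417.8252258300781, 286.802978515625]]
scene key ((233.15890502929688, 187.99041748046875), (40.30364227294922, 6.438114643096924), 6.009006023406982) [[212.78082275390625, 189.0821990966797], [213.45480346679688, 182.67945861816406], [253.5369873046875, 186.8986358642578], [252.86300659179688, 193.30137634277344]]
tower top hull [[155, 203], [179, 195], [202, 214], [208, 231], [195, 236], [167, 228]]
tower scene [[446, 285], [450, 307], [438, 358], [415, 359], [415, 321], [421, 285]]Traceback (most recent call last):
  File "<stdin>", line 9, in <module>
  File "h.py", line 26, in blob
    cs=cv2.findContours(k,cv2.RETR_EXTERNAL,cv2.CHAIN_APPROX_NONE)[0]; return max(cs,key=cv2.contourArea)
                                                                              ~~~^^^^^^^^^^^^^^^^^^^^^^^^
ValueError: max() iterable argument is empty
```

```bash
python3 - <<'E'
from h import *
t=cv2.imread('pics/top0.png')
a=cv2.resize(t[185:345,75:275],None,fx=4,fy=4,interpolation=cv2.INTER_CUBIC); a=a[:600]
cv2.imwrite('pics/c1.png',a)
h=cv2.cvtColor(t,cv2.COLOR_BGR2HSV)
for p in((215,216),(222,213),(171,199),(190,225)): print(p,h[p[1],p[0]])
E
```

```text
(215, 216) [  2 182 108]
(222, 213) [  2 191 199]
(171, 199) [ 25 185 240]
(190, 225) [ 22 184 119]
```

View pics/c1.png

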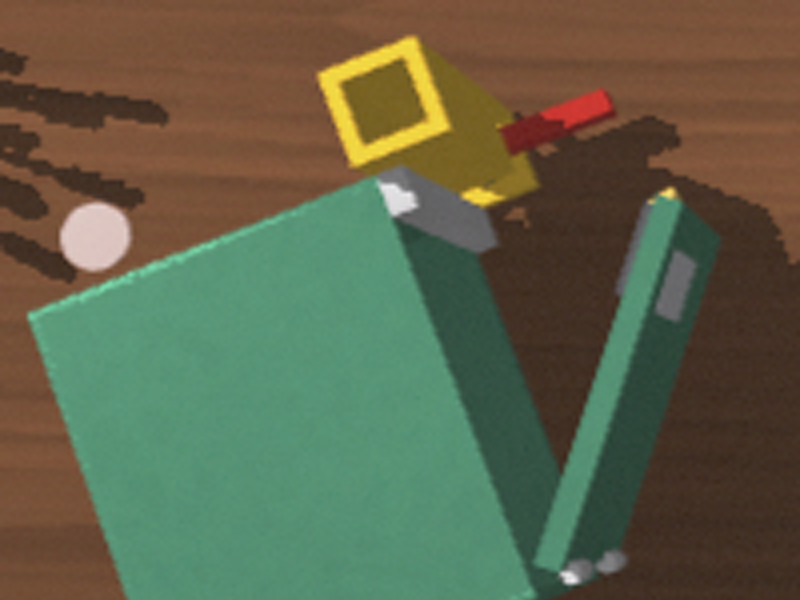

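The crop shows the tower rim as a clean bright yellow square. The door's outer top edge runs from crop (680,198) to (562,570), and the red bar sticks straight out of the front.

```bash
python3 - <<'E'
from h import *
t=cv2.imread('pics/top0.png'); s=cv2.imread('pics/scene0.png'); mt=optics.camera_model('top'); ms=optics.camera_model('scene')
ang=lambda v:np.degrees(np.arctan2(v[1],v[0]))
h=cv2.cvtColor(t,cv2.COLOR_BGR2HSV)
rim=cv2.inRange(h,np.array((22,130,190)),np.array((32,255,255)))
r=cv2.minAreaRect(blob(rim,(145,185,193,231))); print('rim',r)
P=np.array([onplane(mt,*p,.165) for p in cv2.boxPoints(r)]); c=onplane(mt,*r[0],.165)
print('tower',c,'sides',[ (np.linalg.norm(P[i]-P[i-1]),ang(P[i]-P[i-1])) for i in range(4)])
hs=cv2.cvtColor(s,cv2.COLOR_BGR2HSV); 
cr=lambda x,y:(75+x/4-.4,185+y/4-.4)
A,B=onplane(mt,*cr(378,178),.14),onplane(mt,*cr(535,590),.14); print('cab front',A,B,ang(B-A))
A,B=onplane(mt,*cr(680,198),.135),onplane(mt,*cr(562,570),.135); print('door outer top',A,B,ang(B-A),np.linalg.norm(A-B))
# cabinet-frame prediction from tower and yaw
for q in((604,90),(617,110)): print('bar tip',onplane(mt,*cr(*q),.034))
# key
bt=cv2.boxPoints(((442.43,276.09),(7.94,53.07),74.98)); bs=cv2.boxPoints(((233.16,187.99),(40.3,6.44),6.0))
L=lambda a,b:((a[0]+b[0])/2,(a[1]+b[1])/2)
tl,tr=L(bt[0],bt[3]),L(bt[1],bt[2]); sl,sr=L(bs[0],bs[1]),L(bs[2],bs[3])
for a,b in((tl,sl),(tr,sr),(tl,sr),(tr,sl)): print(tri(mt,a,ms,b))
print('plane .172',onplane(mt,442.43,276.09,.172),onplane(mt,*tl,.172),onplane(mt,*tr,.172))
wood=cv2.inRange(h,np.array((10,60,150)),np.array((22,170,255)))
r=cv2.minAreaRect(blob(wood,(390,245,465,315))); print('stand',r,onplane(mt,*r[0],.06))
print('scene proj tower', proj(ms,c), 'key',proj(ms,onplane(mt,442.43,276.09,.172)))
E
```

```text
rim ((170.4871063232422, 209.9665069580078), (24.84134864807129, 26.061878204345703), 68.96248626708984)
tower [0.6031 0.1799 0.165 ] sides [(np.float64(0.043572971920543935), np.float64(24.179519882705087)), (np.float64(0.04400757702108921), np.float64(-66.56907642902061)), (np.float64(0.043725940277431236), np.float64(-156.1661052257267)), (np.float64(0.04374609821444028), np.float64(113.22712065391401))]
cab front [0.5737 0.1884 0.14  ] [0.3973 0.11   0.14  ] -156.0552423309967
door outer top [0.569  0.0565 0.135 ] [0.4057 0.1    0.135 ] 165.08550674132374 0.16905061509189795
bar tip [0.6372 0.1133 0.034 ]
bar tip [0.6272 0.1063 0.034 ]
(array([ 0.5087, -0.2774,  0.1792]), np.float64(0.08415011722869774))
(array([ 0.4999, -0.282 ,  0.1826]), np.float64(0.08376482143160838))
(array([ 0.489 , -0.2425,  0.17  ]), np.float64(0.0019095469462760363))
(array([ 0.5133, -0.3269,  0.1727]), np.float64(0.0018458831572233409))
plane .172 [ 0.5011 -0.2845  0.172 ] [ 0.4885 -0.2411  0.172 ] [ 0.5137 -0.328   0.172 ]
stand ((423.17059326171875, 278.6834411621094), (47.43588638305664, 42.38655090332031), 13.392498016357422) [ 0.5017 -0.2789  0.06  ]
scene proj tower [436.7915 293.6652] key [233.1669 187.7289]
```

Call:
{"name": "drive_tool", "arguments": {"deltas": [{"gripper": 255, "offset": [0.033, -0.035, 0], "angular": [0, 0, 0]}, {"gripper": 255, "offset": [0.066, -0.07, 0], "angular": [0, 0, 0]}, {"gripper": 255, "offset": [0.099, -0.105, 0], "angular": [0, 0, 0]}, {"gripper": 255, "offset": [0.132, -0.14, 0], "angular": [0, 0, 0]}, {"gripper": 255, "offset": [0.165, -0.173, 0], "angular": [0, 0, 0]}], "grip_force": 40}}

```text
t: 0.6
eef_pos: [0.3538, -0.3904, 0.3036]
tool_rot: [-0.0, 0.978, 0.206, -0.0]
contact_force: [1.1, 0.5, -0.4]
gripper_width: 0.141
grasp_force: 0.0
```

Call:
{"name": "drive_tool", "arguments": {"deltas": [{"gripper": 255, "offset": [0.033, -0.035, 0], "angular": [0, 0, 0]}, {"gripper": 255, "offset": [0.066, -0.07, 0], "angular": [0, 0, 0]}, {"gripper": 255, "offset": [0.099, -0.105, 0], "angular": [0, 0, 0]}, {"gripper": 255, "offset": [0.132, -0.14, 0], "angular": [0, 0, 0]}, {"gripper": 255, "offset": [0.165, -0.173, 0], "angular": [0, 0, 0]}]}}

```text
t: 1.1
eef_pos: [0.4348, -0.1656, 0.3038]
tool_rot: [0.0, 0.978, 0.206, -0.0]
contact_force: [1.5, -0.8, 0.4]
gripper_width: 0.001
grasp_force: 0.0
```

Call:
{"name": "drive_tool", "arguments": {"deltas": [{"gripper": 255, "offset": [0.033, -0.035, 0], "angular": [0, 0, 0]}, {"gripper": 255, "offset": [0.066, -0.07, 0.02], "angular": [0, 0, 0]}, {"gripper": 255, "offset": [0.099, -0.105, 0.05], "angular": [0, 0, 0]}, {"gripper": 255, "offset": [0.132, -0.139, 0.08], "angular": [0, 0, 0]}, {"gripper": 255, "offset": [0.132, -0.139, 0.12], "angular": [0, 0, 0]}]}}

```text
t: 1.6
eef_pos: [0.5025, 0.0181, 0.1852]
tool_rot: [-0.001, 0.978, 0.209, 0.004]
contact_force: [0.8, -0.2, 0.3]
gripper_width: -0.004
grasp_force: 0.0
```

Call:
{"name": "drive_tool", "arguments": {"deltas": [{"gripper": 255, "offset": [0.0, 0.0, 0.015], "angular": [0, 0, 0]}, {"gripper": 255, "offset": [0.009, -0.013, 0.015], "angular": [0, 0, 0]}, {"gripper": 255, "offset": [0.018, -0.026, 0.015], "angular": [0, 0, 0]}, {"gripper": 255, "offset": [0.027, -0.039, 0.015], "angular": [0, 0, 0]}, {"gripper": 255, "offset": [0.035, -0.052, 0.015], "angular": [0, 0, 0]}]}}

```text
t: 2.1
eef_pos: [0.5105, 0.0747, 0.1686]
tool_rot: [0.0, 0.979, 0.206, -0.0]
contact_force: [-0.3, -1.6, 0.8]
gripper_width: 0.001
grasp_force: 0.8
```

Call:
{"name": "drive_tool", "arguments": {"deltas": [{"gripper": 255, "offset": [0.003, -0.008, 0], "angular": [0, 0, 0]}, {"gripper": 255, "offset": [0.006, -0.016, 0], "angular": [0, 0, 0]}, {"gripper": 255, "offset": [0.009, -0.022, 0], "angular": [0, 0, 0]}, {"gripper": 255, "offset": [0.011, -0.028, 0], "angular": [0, 0, 0]}, {"gripper": 255, "offset": [0.013, -0.033, 0], "angular": [0, 0, 0]}]}}

```text
t: 2.6
eef_pos: [0.5086, 0.1101, 0.1688]
tool_rot: [0.0, 0.978, 0.206, -0.0]
contact_force: [0.1, -1.6, 1.4]
gripper_width: -0.0
grasp_force: 0.7
```

Call:
{"name": "drive_tool", "arguments": {"deltas": [{"gripper": 255, "offset": [0.0, -0.003, 0], "angular": [0, 0, 0]}, {"gripper": 255, "offset": [0.0, -0.006, 0], "angular": [0, 0, 0]}, {"gripper": 255, "offset": [0.0, -0.009, 0], "angular": [0, 0, 0]}, {"gripper": 255, "offset": [0.0, -0.011, 0], "angular": [0, 0, 0]}, {"gripper": 255, "offset": [0.0, -0.013, 0], "angular": [0, 0, 0]}]}}

```text
t: 3.1
eef_pos: [0.5048, 0.1211, 0.1695]
tool_rot: [0.0, 0.979, 0.205, 0.001]
contact_force: [0.2, -0.2, 3.4]
gripper_width: -0.001
grasp_force: 1.7
```

Call:
{"name": "drive_tool", "arguments": {"deltas": [{"gripper": 255, "offset": [0.0, -0.002, 0], "angular": [0, 0, 0]}, {"gripper": 255, "offset": [0.0, -0.004, 0], "angular": [0, 0, 0]}, {"gripper": 255, "offset": [0.0, -0.004, 0], "angular": [0, 0, 0]}]}}

```text
t: 3.4
eef_pos: [0.5022, 0.1258, 0.169]
tool_rot: [-0.0, 0.978, 0.207, 0.0]
contact_force: [1.1, -0.8, 2.8]
gripper_width: 0.0
grasp_force: 1.7
```

```bash
python3 - <<'E'
from h import *
t=optics.read_camera('top'); s=optics.read_camera('scene')
cv2.imwrite('pics/c2.png',np.hstack([cv2.resize(t[185:345,90:250],None,fx=2.5,fy=2.5),cv2.resize(s[210:370,360:520],None,fx=2.5,fy=2.5)]))
o=bot.get_obs(); print(o['eef_pos'],o['contact_force'],o['torque'])
E
```

```text
[0.5022 0.1258 0.169 ] [ 1.4092 -0.8522  2.8021] [-0.0651 -0.2136 -0.0467]
```

View pics/c2.png

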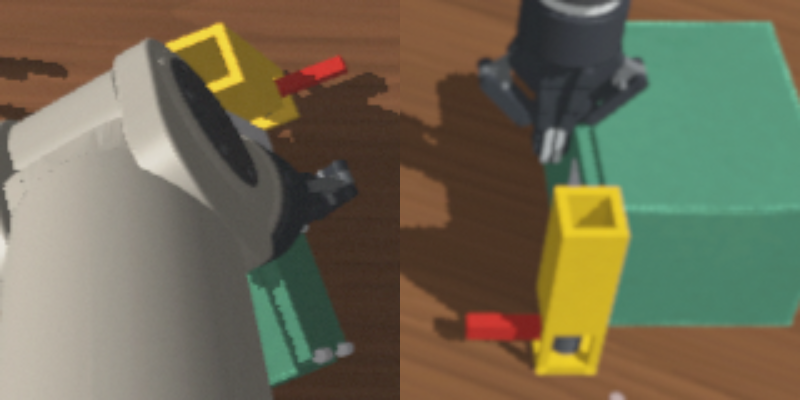

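The door is nearly shut: a thin gap still shows between it and the cabinet top, at (590,150) in the right half. I'll keep pushing.

Call:
{"name": "drive_tool", "arguments": {"deltas": [{"gripper": 255, "offset": [0.0, -0.002, 0], "angular": [0, 0, 0]}, {"gripper": 255, "offset": [0.0, -0.003, 0], "angular": [0, 0, 0]}, {"gripper": 255, "offset": [0.0, -0.004, 0], "angular": [0, 0, 0]}]}}

```text
t: 3.8
eef_pos: [0.5017, 0.1266, 0.1691]
tool_rot: [0.002, 0.979, 0.205, 0.0]
contact_force: [5.3, -9.1, 4.7]
gripper_width: 0.0
grasp_force: 5.1
```

Call:
{"name": "drive_tool", "arguments": {"deltas": [{"gripper": 255, "offset": [0.0, -0.001, 0], "angular": [0, 0, 0]}, {"gripper": 255, "offset": [0.0, -0.002, 0], "angular": [0, 0, 0]}, {"gripper": 255, "offset": [0.0, -0.003, 0], "angular": [0, 0, 0]}]}}

```text
t: 4.1
eef_pos: [0.5013, 0.1274, 0.1694]
tool_rot: [0.003, 0.979, 0.204, 0.001]
contact_force: [6.0, -15.4, 7.6]
gripper_width: 0.001
grasp_force: 7.7
```

Call:
{"name": "drive_tool", "arguments": {"deltas": [{"gripper": 255, "offset": [0.0, 0.01, 0], "angular": [0, 0, 0]}, {"gripper": 255, "offset": [0.0, 0.04, 0], "angular": [0, 0, 0]}, {"gripper": 255, "offset": [0.0, 0.08, 0], "angular": [0, 0, 0]}, {"gripper": 255, "offset": [0.0, 0.08, -0.04], "angular": [0, 0, 0]}, {"gripper": 255, "offset": [0.0, 0.08, -0.08], "angular": [0, 0, 0]}]}}

```text
t: 4.6
eef_pos: [0.5304, 0.0573, 0.2479]
tool_rot: [-0.001, 0.979, 0.205, -0.003]
contact_force: [0.9, 0.6, 0.4]
gripper_width: 0.003
grasp_force: 0.0
```

```bash
python3 - <<'E'
from h import *
t=optics.read_camera('top'); s=optics.read_camera('scene'); w=optics.read_camera('wrist')
cv2.imwrite('pics/top3.png',t); cv2.imwrite('pics/scene3.png',s); cv2.imwrite('pics/wrist3.png',w)
cv2.imwrite('pics/c3.png',np.hstack([cv2.resize(w,None,fx=.625,fy=.625)[:300],cv2.resize(s[215:315,385:515],None,fx=3,fy=3)]))
o=bot.get_obs(); print(o['eef_pos'],o['contact_force'],o['torque'])
E
```

```text
[0.5324 0.0593 0.2508] [-0.6543 -0.5478 -0.9176] [-0.034   0.0206 -0.0165]
```

View pics/c3.png

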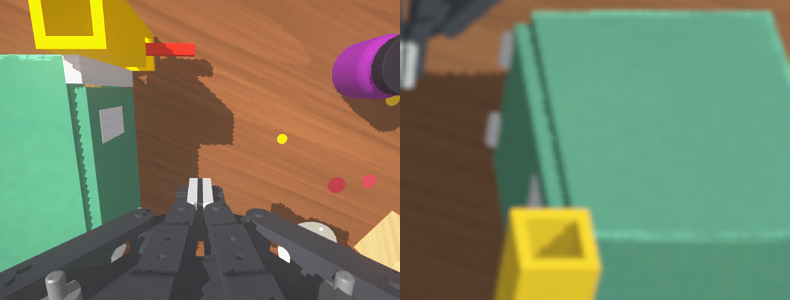

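The wrist view shows the door top strip close along the cabinet front, and in the scene crop there is only a thin, even gap. I'll measure the angle.

```bash
python3 - <<'E'
from h import *
w=cv2.imread('pics/wrist3.png'); mw=optics.camera_model('wrist'); s=cv2.imread('pics/scene3.png'); ms=optics.camera_model('scene'); mt=optics.camera_model('top')
T=np.array([.6031,.1799]); a=np.radians(113.8); X=np.array([np.cos(a),np.sin(a)]); Y=np.array([-X[1],X[0]])
O=T+.1*X+.111*Y
loc=lambda p:np.array([(p[:2]-O)@X,(p[:2]-O)@Y])
# predicted door outer top edge lines in wrist and scene for th=0,.06,.135
H=O-.092*X+.103*Y
for th in(0,.06,.135):
    u=-Y*np.cos(th)-X*np.sin(th)
    print(th,[proj(m,[*(H+d*u),.135]).round(1).tolist() for m in(mw,ms) for d in(.02,.165)])
h=cv2.cvtColor(w,cv2.COLOR_BGR2HSV)
for r in (150,200,250,300): # brightness profile along row
    print(r,[int(v) for v in h[r,90:230:4,2]])
E
```

```text
0 [[163.9, 404.6], [132.0, 146.2], [424.6, 228.6], [435.0, 283.4]]
0.06 [[166.0, 404.6], [152.7, 146.9], [424.0, 228.6], [429.5, 283.3]]
0.135 [[168.6, 404.8], [178.5, 149.5], [423.3, 228.6], [422.6, 282.8]]
150 [206, 207, 209, 207, 208, 109, 126, 119, 151, 205, 205, 206, 150, 114, 111, 112, 109, 110, 109, 112, 107, 109, 109, 108, 101, 107, 106, 104, 109, 102, 103, 105, 104, 94, 99]
200 [198, 200, 194, 201, 201, 202, 189, 109, 123, 157, 203, 201, 199, 206, 105, 110, 113, 108, 173, 155, 152, 156, 151, 151, 155, 154, 159, 109, 108, 103, 105, 102, 108, 104, 105]
250 [201, 200, 199, 194, 200, 201, 207, 203, 135, 115, 118, 155, 198, 200, 198, 135, 104, 104, 110, 103, 107, 106, 107, 107, 107, 109, 107, 108, 104, 109, 103, 104, 105, 101, 100]
300 [205, 206, 203, 200, 204, 203, 202, 201, 206, 206, 111, 117, 118, 201, 199, 200, 205, 108, 107, 106, 109, 110, 109, 106, 104, 104, 106, 108, 106, 103, 104, 99, 107, 105, 99]
```

The door is shut: the edge slope matches θ≈0. Next, the key.

Call:
{"name": "drive_tool", "arguments": {"deltas": [{"gripper": 0, "offset": [-0.01, 0.02, -0.03], "angular": [0, 0, -0.18]}, {"gripper": 0, "offset": [-0.028, 0.05, -0.05], "angular": [0, 0, -0.36]}, {"gripper": 0, "offset": [-0.047, 0.084, -0.05], "angular": [0, 0, -0.54]}, {"gripper": 0, "offset": [-0.065, 0.118, -0.05], "angular": [0, 0, -0.72]}, {"gripper": 0, "offset": [-0.084, 0.151, -0.05], "angular": [0, 0, -0.9]}]}}

```text
t: 5.25
eef_pos: [0.5146, -0.1143, 0.2974]
tool_rot: [-0.001, 0.845, 0.535, -0.001]
contact_force: [0.8, -0.0, -0.1]
gripper_width: 0.847
grasp_force: 0.0
```

Call:
{"name": "drive_tool", "arguments": {"deltas": [{"gripper": 0, "offset": [-0.032, 0.012, 0], "angular": [0, 0, -0.186]}, {"gripper": 0, "offset": [-0.064, 0.024, 0], "angular": [0, 0, -0.372]}, {"gripper": 0, "offset": [-0.097, 0.036, 0], "angular": [0, 0, -0.557]}, {"gripper": 0, "offset": [-0.13, 0.048, 0], "angular": [0, 0, -0.743]}, {"gripper": 0, "offset": [-0.162, 0.06, 0], "angular": [0, 0, -0.929]}]}}

```text
t: 5.75
eef_pos: [0.4985, -0.286, 0.2969]
tool_rot: [-0.002, 0.598, 0.801, -0.0]
contact_force: [1.2, -0.5, -0.4]
gripper_width: 1.003
grasp_force: 0.0
```

```bash
python3 - <<'E'
from h import *
for i in range(2): optics.read_camera('top')
o=bot.get_obs(); m=optics.camera_model('wrist'); w=optics.read_camera('wrist'); cv2.imwrite('pics/wrist4.png',w)
print(o['t'],o['eef_pos'],o['q'],np.degrees(np.arctan2(*Rt(o).as_matrix()[:2,0][::-1])),Rt(o).as_matrix()[:,2])
k=masks(w)['blue']; c=blob(k,(0,0,640,480)); r=cv2.minAreaRect(c); b=cv2.boxPoints(r); print(r)
P=[onplane(m,*p,.179) for p in b]; print(np.array(P)); print('ctr',onplane(m,*r[0],.179))
cv2.imwrite('pics/w4.png',w)
E
```

```text
5.85 [ 0.4972 -0.2905  0.2965] [ 0.7758  0.36   -0.4486  1.7797  0.179   1.0454  0.54  ] 105.95599778434259 [-0.0037  0.     -1.    ]
((331.6667175292969, 256.49664306640625), (25.94817352294922, 161.19381713867188), 0.5787255167961121)
[[ 0.5069 -0.3286  0.179 ]
 [ 0.4835 -0.2434  0.179 ]
 [ 0.4959 -0.2399  0.179 ]
 [ 0.5208 -0.3248  0.179 ]]
ctr [ 0.5011 -0.2817  0.179 ]
```

View pics/w4.png

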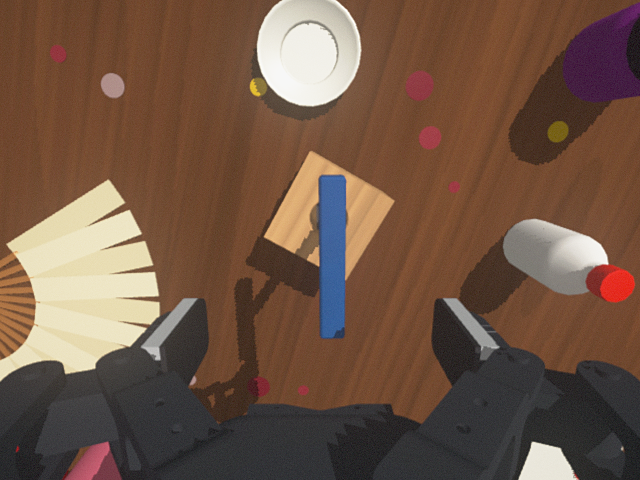

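The bar is centred at wrist pixel (332,257), vertical and between the fingers, so it is aligned. I'll descend and grip.

Call:
{"name": "drive_tool", "arguments": {"deltas": [{"gripper": 0, "offset": [0.0047, 0.0057, 0.02], "angular": [0, 0, 0]}, {"gripper": 0, "offset": [0.0047, 0.0057, 0.04], "angular": [0, 0, 0]}, {"gripper": 0, "offset": [0.0047, 0.0057, 0.06], "angular": [0, 0, 0]}, {"gripper": 0, "offset": [0.0047, 0.0057, 0.0705], "angular": [0, 0, 0]}, {"gripper": 0, "offset": [0.0047, 0.0057, 0.0705], "angular": [0, 0, 0]}]}}

```text
t: 6.4
eef_pos: [0.5029, -0.2776, 0.2263]
tool_rot: [-0.002, 0.6, 0.8, -0.0]
contact_force: [-0.3, -0.1, -0.2]
gripper_width: 1.006
grasp_force: 0.0
```

Call:
{"name": "drive_tool", "arguments": {"deltas": [{"gripper": 255, "offset": [0, 0, 0], "angular": [0, 0, 0]}, {"gripper": 255, "offset": [0, 0, 0], "angular": [0, 0, 0]}, {"gripper": 255, "offset": [0, 0, 0], "angular": [0, 0, 0]}, {"gripper": 255, "offset": [0, 0, 0], "angular": [0, 0, 0]}, {"gripper": 255, "offset": [0, 0, 0], "angular": [0, 0, 0]}], "grip_force": 60}}

```text
t: 6.9
eef_pos: [0.5039, -0.2794, 0.2289]
tool_rot: [0.0, 0.601, 0.799, -0.0]
contact_force: [-3.7, 1.1, 14.2]
gripper_width: 0.151
grasp_force: 59.6
```

Call:
{"name": "drive_tool", "arguments": {"deltas": [{"gripper": 255, "offset": [0, 0, 0], "angular": [0, 0, 0]}, {"gripper": 255, "offset": [0, 0, 0], "angular": [0, 0, 0]}, {"gripper": 255, "offset": [0, 0, 0], "angular": [0, 0, 0]}]}}

```text
t: 7.2
eef_pos: [0.5039, -0.2796, 0.2289]
tool_rot: [0.0, 0.601, 0.799, -0.0]
contact_force: [-2.4, -0.2, 5.5]
gripper_width: 0.145
grasp_force: 58.8
```

Call:
{"name": "drive_tool", "arguments": {"deltas": [{"gripper": 255, "offset": [0, 0, -0.02], "angular": [0, 0, 0]}, {"gripper": 255, "offset": [0, 0, -0.05], "angular": [0, 0, 0]}, {"gripper": 255, "offset": [0, 0, -0.09], "angular": [0, 0, 0]}, {"gripper": 255, "offset": [0, 0, -0.13], "angular": [0, 0, 0]}, {"gripper": 255, "offset": [0, 0, -0.17], "angular": [0, 0, 0]}]}}

```text
t: 7.7
eef_pos: [0.5034, -0.279, 0.3992]
tool_rot: [-0.001, 0.601, 0.799, 0.0]
contact_force: [1.1, -0.6, -2.4]
gripper_width: 0.152
grasp_force: 59.2
```

Call:
{"name": "drive_tool", "arguments": {"deltas": [{"gripper": 255, "offset": [0, 0, -0.025], "angular": [0, 0, 0]}, {"gripper": 255, "offset": [0, 0, -0.025], "angular": [0, 0, 0]}, {"gripper": 255, "offset": [0, 0, -0.025], "angular": [0, 0, 0]}, {"gripper": 255, "offset": [0, 0, -0.025], "angular": [0, 0, 0]}]}}

```text
t: 8.1
eef_pos: [0.503, -0.2791, 0.4212]
tool_rot: [-0.002, 0.601, 0.799, -0.0]
contact_force: [0.1, -0.7, -2.5]
gripper_width: 0.151
grasp_force: 59.2
```

```bash
python3 - <<'E'
from h import *
o=bot.get_obs(); t=optics.read_camera('top'); s=optics.read_camera('scene'); w=optics.read_camera('wrist')
for n,i in(('top',t),('scene',s),('wrist',w)): cv2.imwrite(f'pics/{n}5.png',i)
print(o['t'],o['eef_pos'],o['q'],Rt(o).as_matrix(),o['gripper_width'],o['contact_force'],o['torque'])
for n in('scene','top'):
    m=optics.camera_model(n); p=o['eef_pos']; print(n,proj(m,p-[0,0,.054]),proj(m,p-[0,0,.214]))
p=proj(optics.camera_model('scene'),o['eef_pos']-[0,0,.13]).astype(int)
a=s[max(0,p[1]-75):p[1]+75,max(0,p[0]-75):p[0]+75]
cv2.imwrite('pics/c5.png',np.hstack([cv2.resize(a,(400,400)),cv2.resize(w[60:,60:540],(400,350))[:350] if 0 else cv2.resize(w,(400,400))]))
print(p)
E
```

```text
8.1 [ 0.503  -0.2791  0.4212] [ 0.7772  0.2621 -0.468   1.6189  0.1213  1.2931  0.5707] [[-0.2778  0.9606 -0.0032]
 [ 0.9606  0.2778  0.0016]
 [ 0.0024 -0.0026 -1.    ]] 0.1512572843566752 [ 0.0631 -0.6505 -2.4822] [ 0.0325 -0.0071  0.0201]
scene [221.8554 105.7798] [232.788  175.4567]
top [482.2683 266.3452] [445.2951 273.6584]
[227 140]
```

View pics/c5.png

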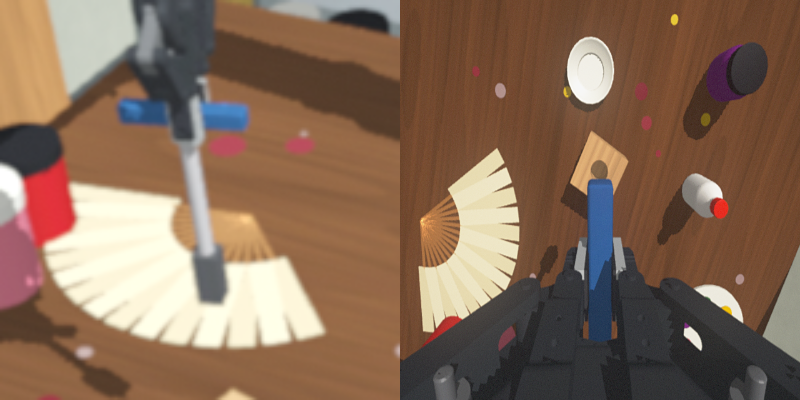

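The key hangs vertically in the fingers: blue bar centre at scene ≈(220.6,108), socket end ≈(232,177.5), matching a plumb key. I'll find its offset along the bar.

```bash
python3 - <<'E'
from h import *
o=bot.get_obs(); w=cv2.imread('pics/wrist5.png'); m=optics.camera_model('wrist'); s=cv2.imread('pics/scene5.png'); ms=optics.camera_model('scene'); r=Rt(o); p=o['eef_pos']
c=blob(masks(w)['blue'],(200,150,440,480))[:,0]; yt=c[:,1].min(); yb=c[:,1].max(); f=c[abs(c[:,1]-yt-12)<6]
u=(f[:,0].min()+f[:,0].max())/2; print('wrist far end',u,yt,'near',yb,c[c[:,1]>yb-4][:,0].mean(), 'width far',np.ptp(f[:,0]))
for z in(.050,.047): 
    for v in((u,yt),(u,yb)): print(z,r.inv().apply(onplane(m,*v,p[2]-z)-p))
print('row of TCP-x=0 ends pred', [proj(m,p+r.apply([x,0,.05])) for x in(.045,-.045)],[proj(m,p+r.apply([x,0,.064])) for x in(-.045,)])
c=blob(masks(s)['blue'],(180,80,262,135)); print('scene blue',cv2.minAreaRect(c),cv2.boundingRect(c)); print([proj(ms,p+r.apply([x,0,.057])) for x in(.045,0,-.045)])
g=cv2.cvtColor(s,cv2.COLOR_BGR2HSV)
for row in(160,166,172,176,180): print(row,[(int(a[1]),int(a[2])) for a in g[row,218:246:2]])
E
```

```text
wrist far end 320.5 216 near 409 320.47222222222223 width far 39
0.05 [0.0417 0.0007 0.0501]
0.05 [-0.032   0.0007  0.0499]
0.047 [0.0422 0.0007 0.0471]
0.047 [-0.0296  0.0007  0.0469]
row of TCP-x=0 ends pred [array([318.3754, 205.8373]), array([318.6742, 437.6989])] [array([318.7876, 412.3937])]
scene blue ((235.5, 108.0), (8.0, 15.0), 90.0) (228, 104, 16, 9)
[array([245.8907, 108.5109]), array([221.9971, 107.0045]), array([198.3583, 105.5142])]
160 [(23, 255), (22, 255), (29, 253), (21, 160), (13, 135), (3, 178), (4, 184), (13, 138), (9, 112), (113, 188), (133, 182), (129, 196), (134, 177), (129, 195)]
166 [(32, 255), (34, 255), (27, 255), (30, 201), (18, 100), (19, 105), (15, 101), (17, 103), (14, 107), (27, 179), (24, 255), (22, 255), (23, 255), (32, 255)]
172 [(23, 255), (23, 255), (22, 255), (29, 247), (16, 127), (17, 103), (18, 102), (15, 101), (15, 105), (6, 125), (29, 244), (23, 255), (34, 255), (35, 254)]
176 [(23, 255), (22, 255), (26, 255), (34, 251), (33, 176), (20, 102), (15, 101), (15, 100), (20, 102), (29, 194), (24, 255), (29, 255), (35, 254), (35, 254)]
180 [(24, 255), (33, 255), (35, 254), (35, 254), (34, 252), (33, 253), (27, 255), (27, 255), (28, 255), (25, 255), (27, 255), (35, 254), (35, 254), (35, 254)]
```

Call:
{"name": "drive_tool", "arguments": {"deltas": [{"gripper": 255, "offset": [0.035, 0.018, 0], "angular": [0, 0, 0]}, {"gripper": 255, "offset": [0.077, 0.04, 0], "angular": [0, 0, 0]}, {"gripper": 255, "offset": [0.12, 0.063, 0], "angular": [0, 0, 0]}, {"gripper": 255, "offset": [0.164, 0.087, 0], "angular": [0, 0, 0]}, {"gripper": 255, "offset": [0.208, 0.111, 0], "angular": [0, 0, 0]}]}}

```text
t: 8.75
eef_pos: [0.5525, -0.0471, 0.4228]
tool_rot: [-0.0, 0.601, 0.799, -0.0]
contact_force: [1.1, -0.1, -2.2]
gripper_width: 0.154
grasp_force: 59.2
```

Call:
{"name": "drive_tool", "arguments": {"deltas": [{"gripper": 255, "offset": [0.044, 0.024, 0], "angular": [0, 0, -0.03]}, {"gripper": 255, "offset": [0.088, 0.048, 0], "angular": [0, 0, -0.06]}, {"gripper": 255, "offset": [0.132, 0.072, 0], "angular": [0, 0, -0.1]}, {"gripper": 255, "offset": [0.174, 0.094, 0], "angular": [0, 0, -0.14]}, {"gripper": 255, "offset": [0.208, 0.111, 0], "angular": [0, 0, -0.171]}]}}

```text
t: 9.25
eef_pos: [0.6012, 0.1849, 0.4225]
tool_rot: [-0.001, 0.545, 0.839, -0.0]
contact_force: [0.1, -1.2, -2.0]
gripper_width: 0.152
grasp_force: 59.2
```

Call:
{"name": "drive_tool", "arguments": {"deltas": [{"gripper": 255, "offset": [0, 0, 0], "angular": [0, 0, 0]}, {"gripper": 255, "offset": [0, 0, 0], "angular": [0, 0, 0]}, {"gripper": 255, "offset": [0, 0, 0], "angular": [0, 0, 0]}]}}

```text
t: 9.55
eef_pos: [0.6017, 0.1803, 0.4227]
tool_rot: [-0.0, 0.547, 0.837, -0.001]
contact_force: [0.4, 0.2, -1.8]
gripper_width: 0.151
grasp_force: 59.2
```

```bash
python3 - <<'E'
from h import *
o=bot.get_obs(); m=optics.camera_model('wrist'); w=optics.read_camera('wrist'); s=optics.read_camera('scene'); ms=optics.camera_model('scene'); t=optics.read_camera('top')
for n,i in(('top',t),('scene',s),('wrist',w)): cv2.imwrite(f'pics/{n}6.png',i)
r=Rt(o); p=o['eef_pos']; print(o['t'],p,o['q'],r.as_matrix(),o['contact_force'])
ax=p+r.apply([-.0034,.0005,0]); print('key axis',ax)
print('pred socket end scene',proj(ms,ax-[0,0,.217]))
T=np.array([.6031,.1799]); a=np.radians(113.8)
for d in range(4):
    v=T+.0311*np.array([np.cos(a+np.pi/4+d*np.pi/2),np.sin(a+np.pi/4+d*np.pi/2)]); print('rim corner pred scene',proj(ms,[*v,.165]),'wrist',proj(m,[*v,.165]))
a=s[225:325,370:503]
cv2.imwrite('pics/c6.png',np.hstack([cv2.resize(a,(400,300),interpolation=cv2.INTER_CUBIC),cv2.resize(w,(400,300))]))
E
```

```text
9.55 [0.6017 0.1803 0.4227] [ 0.1123  0.398  -0.696   1.4826  0.2579  1.3555 -0.1867] [[-0.4023  0.9155 -0.0009]
 [ 0.9155  0.4023 -0.0013]
 [-0.0008 -0.0014 -1.    ]] [ 0.43    0.1705 -1.7618]
key axis [0.6035 0.1774 0.4227]
pred socket end scene [438.66   277.5558]
rim corner pred scene [447.6558 283.8821] wrist [296.0192 194.2858]
rim corner pred scene [422.2583 283.8897] wrist [296.9019 242.7963]
rim corner pred scene [425.5654 303.7384] wrist [345.4411 242.7371]
rim corner pred scene [451.8493 303.7507] wrist [346.2427 194.209 ]
```

View pics/c6.png

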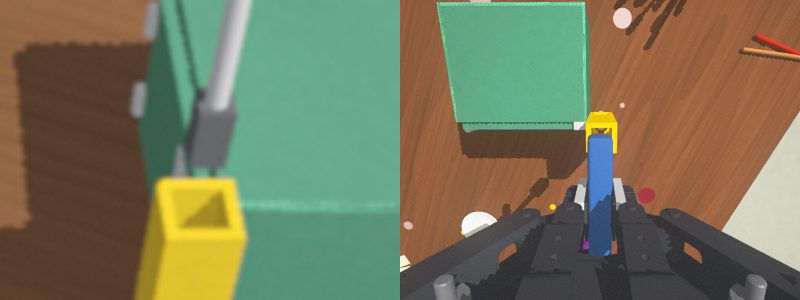

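```bash
python3 - <<'E'
from h import *
w=cv2.imread('pics/wrist6.png'); s=cv2.imread('pics/scene6.png'); m=optics.camera_model('wrist'); o=bot.get_obs(); print(o['t'],o['eef_pos'])
ms=optics.camera_model('scene')
h=cv2.cvtColor(w,cv2.COLOR_BGR2HSV); k=cv2.inRange(h,np.array((20,120,60)),np.array((34,255,255)))
c=blob(k,(280,150,380,270)); print(cv2.boundingRect(c)); 
for row in range(174,222,4): print(row,''.join('Y' if h[row,x,2]>190 and k[row,x] else 'y' if k[row,x] else '.' for x in range(286,360,1)))
x,y,ww,hh=cv2.boundingRect(c)
for v in((x,y),(x+ww,y)): print(onplane(m,*v,.165))
hs=cv2.cvtColor(s,cv2.COLOR_BGR2HSV); k2=cv2.inRange(hs,np.array((20,120,60)),np.array((34,255,255)))
for row in range(278,310,2): print(row,''.join('Y' if k2[row,x] and hs[row,x,2]>200 else 'y' if k2[row,x] else '.' for x in range(412,460)))
E
```

```text
9.7 [0.6017 0.1801 0.4233]
(297, 179, 51, 66)
174 ..........................................................................
178 ..........................................................................
182 .................yYYYYYYYYYYYYYYYYYYYYYYYYYYYYYYYYYYYYY...................
186 ...............yYYYYYYYYYYYYYYYYYYYYYYYYYYYYYYYYYYYYYYYYY.................
190 ..............YYYYYYYYYYYYYYYYYYYYYYYYYYYYYYYYYYYYYYYYYYYY................
194 ............YYYYYYYYYYYYYYYYYYYYYYYYYYYYYYYYYYYYYYYYYYYYYYYYY.............
198 ...........YYYYYYYYYYYYYYYYYYYYYYYYYYYYYYYYYYYYYYYYYYYYYYYYYYY............
202 ...........YYYYYYYYYYYYYYYYYYYYYYYYYYYYYYYYYYYYYYYYYYYYYYYYYYY............
206 ...........YYYYYYYYYyyyyyy.....yyy..yyyy.....YYYYyyyyYYYYYYYYY............
210 ...........YYYYYYYYYYyyyyyyyyy...........YYYYYYYYyyyyYYYYYYYY.............
214 ............YYYYYYYY............................yyyyyYYYYYYYY.............
218 ...........YYYY......................................YYYYYYYY.............
[0.5701 0.2036 0.165 ]
[0.6106 0.2213 0.165 ]
278 ................................................
280 ................................................
282 ................................................
284 ...........yyyyy....yyy.....yy..................
286 ..........yYYYYYYYYYYYYYYYYYYYYYYYYY............
288 .........yYYYYYYYYYYYYYYYYYYYYYYYYYY............
290 .........yyYYYYYYYYYYYYYYYYYyyyyYYYYY...........
292 ........yyyYYYYYYYYYYYYYYYYyyyyyyYYYY...........
294 ........yyyYYYYYYYYYYYYYyyyyyyyyyYYYYY..........
296 ........yyyyYYYYYYYYYYyyyyyyyyyyyyYYYY..........
298 .......yyyyyYYYYYYYyyyyyyyyyyyyyyyYYYYY.........
300 .......yyyyyYYYYYYyyyyyyyyyyyyyyyyYYYYY.........
302 ......yyyyyyyYYYYYYYYYYYYYYYYYYYYYYYYYYY........
304 ......yyyyyyyYYYYYYYYYYYYYYYYYYYYYYYYYYY........
306 ......yyyyyyyYYYYYYYYYYYYYYYYYYYYYYYYYY.........
308 .....yyyyyyyyYYYYYYYYYYYYYYYYYYYYYYYYYy.........
```

Tower predictions match both views within 1–2 px (rim corners at wrist cols 297–348, row ~196). A small correction, then insert.

Call:
{"name": "drive_tool", "arguments": {"deltas": [{"gripper": 255, "offset": [0.0018, 0.0014, 0.01], "angular": [0, 0, 0]}, {"gripper": 255, "offset": [0.0018, 0.0014, 0.025], "angular": [0, 0, 0]}, {"gripper": 255, "offset": [0.0018, 0.0014, 0.035], "angular": [0, 0, 0]}, {"gripper": 255, "offset": [0.0018, 0.0014, 0.043], "angular": [0, 0, 0]}, {"gripper": 255, "offset": [0.0018, 0.0014, 0.05], "angular": [0, 0, 0]}]}}

```text
t: 10.2
eef_pos: [0.6018, 0.1839, 0.3722]
tool_rot: [-0.0, 0.546, 0.838, -0.0]
contact_force: [0.8, -1.4, -1.6]
gripper_width: 0.145
grasp_force: 59.2
```

Call:
{"name": "drive_tool", "arguments": {"deltas": [{"gripper": 255, "offset": [0, 0, 0.01], "angular": [0, 0, 0]}, {"gripper": 255, "offset": [0, 0, 0.02], "angular": [0, 0, 0]}, {"gripper": 255, "offset": [0, 0, 0.033], "angular": [0, 0, 0]}, {"gripper": 255, "offset": [0, 0, 0.046], "angular": [0, 0, 0]}, {"gripper": 255, "offset": [0, 0, 0.06], "angular": [0, 0, 0]}]}}

```text
t: 10.7
eef_pos: [0.602, 0.1839, 0.3122]
tool_rot: [0.0, 0.546, 0.838, -0.0]
contact_force: [-0.7, 0.6, -1.4]
gripper_width: 0.153
grasp_force: 59.2
```

Call:
{"name": "drive_tool", "arguments": {"deltas": [{"gripper": 255, "offset": [0, 0, 0.008], "angular": [0, 0, 0]}, {"gripper": 255, "offset": [0, 0, 0.016], "angular": [0, 0, 0]}, {"gripper": 255, "offset": [0, 0, 0.02], "angular": [0, 0, 0]}, {"gripper": 255, "offset": [0, 0, 0.02], "angular": [0, 0, 0]}]}}

```text
t: 11.1
eef_pos: [0.6019, 0.1839, 0.2929]
tool_rot: [-0.0, 0.546, 0.838, -0.0]
contact_force: [-0.3, -0.5, -1.2]
gripper_width: 0.153
grasp_force: 59.2
```

Call:
{"name": "drive_tool", "arguments": {"deltas": [{"gripper": 255, "offset": [0, 0, 0.004], "angular": [0, 0, 0]}, {"gripper": 255, "offset": [0, 0, 0.008], "angular": [0, 0, 0]}, {"gripper": 255, "offset": [0, 0, 0.012], "angular": [0, 0, 0]}, {"gripper": 255, "offset": [0, 0, 0.014], "angular": [0, 0, 0]}, {"gripper": 255, "offset": [0, 0, 0.016], "angular": [0, 0, 0]}]}}

```text
t: 11.6
eef_pos: [0.6024, 0.1843, 0.2778]
tool_rot: [0.0, 0.546, 0.838, 0.001]
contact_force: [1.0, -0.8, -1.0]
gripper_width: 0.148
grasp_force: 59.2
```

Call:
{"name": "drive_tool", "arguments": {"deltas": [{"gripper": 255, "offset": [0, 0, 0.005], "angular": [0, 0, 0]}, {"gripper": 255, "offset": [0, 0, 0.009], "angular": [0, 0, 0]}, {"gripper": 255, "offset": [0, 0, 0.012], "angular": [0, 0, 0]}, {"gripper": 255, "offset": [0, 0, 0.014], "angular": [0, 0, 0]}, {"gripper": 255, "offset": [0, 0, 0.016], "angular": [0, 0, 0]}]}}

```text
t: 12.1
eef_pos: [0.6021, 0.1841, 0.2613]
tool_rot: [0.0, 0.546, 0.838, 0.0]
contact_force: [0.8, 1.0, -2.1]
gripper_width: 0.149
grasp_force: 59.3
```

Call:
{"name": "drive_tool", "arguments": {"deltas": [{"gripper": 255, "offset": [0, 0, 0.002], "angular": [0, 0, 0]}, {"gripper": 255, "offset": [0, 0, 0.004], "angular": [0, 0, 0]}, {"gripper": 255, "offset": [0, 0, 0.004], "angular": [0, 0, 0]}]}}

```text
t: 12.4
eef_pos: [0.6026, 0.1845, 0.2589]
tool_rot: [0.001, 0.546, 0.838, 0.001]
contact_force: [-0.3, -0.2, 6.5]
gripper_width: 0.154
grasp_force: 60.3
```

Fully home: TCP z 0.259, with force building. Now I'll turn clockwise about the key axis.

Call:
{"name": "drive_tool", "arguments": {"deltas": [{"gripper": 255, "offset": [0, 0.0003, 0], "angular": [0, 0, 0.12]}, {"gripper": 255, "offset": [0, 0.0006, 0], "angular": [0, 0, 0.24]}, {"gripper": 255, "offset": [0, 0.001, 0], "angular": [0, 0, 0.36]}, {"gripper": 255, "offset": [-0.0001, 0.0013, 0], "angular": [0, 0, 0.48]}, {"gripper": 255, "offset": [-0.0001, 0.0016, 0], "angular": [0, 0, 0.6]}]}}

```text
t: 12.9
eef_pos: [0.6046, 0.1844, 0.2589]
tool_rot: [0.001, 0.728, 0.686, 0.001]
contact_force: [1.5, -1.3, 4.2]
gripper_width: 0.155
grasp_force: 60.1
```

Call:
{"name": "drive_tool", "arguments": {"deltas": [{"gripper": 255, "offset": [0, 0.0003, 0], "angular": [0, 0, 0.12]}, {"gripper": 255, "offset": [0, 0.0006, 0], "angular": [0, 0, 0.24]}, {"gripper": 255, "offset": [0, 0.001, 0], "angular": [0, 0, 0.36]}, {"gripper": 255, "offset": [-0.0001, 0.0013, 0], "angular": [0, 0, 0.48]}, {"gripper": 255, "offset": [-0.0001, 0.0016, 0], "angular": [0, 0, 0.6]}]}}

```text
t: 13.4
eef_pos: [0.6064, 0.1836, 0.2588]
tool_rot: [0.001, 0.868, 0.497, 0.001]
contact_force: [2.4, -1.4, 3.8]
gripper_width: 0.149
grasp_force: 60.2
```

```bash
python3 - <<'E'
from h import *
o=bot.get_obs(); print(o['t'],o['eef_pos'],o['contact_force'],o['torque'],o['q'][6]); s=optics.read_camera('scene'); cv2.imwrite('pics/scene7.png',s)
r=Rt(o).as_matrix()[:,0]; print(np.degrees(np.arctan2(r[1],r[0])))
h=cv2.cvtColor(s,cv2.COLOR_BGR2HSV); k=((h[...,0]<6)|(h[...,0]>175))&(h[...,1]>150)&(h[...,2]>70); k=(k*255).astype(np.uint8)
c=blob(k,(350,300,470,380)); print(cv2.boundingRect(c),cv2.minAreaRect(c))
ms=optics.camera_model('scene')
for th in(0,.5,.8,1.57): 
    a=np.radians(-66.2)-th; print(th,proj(ms,[.6031+.075*np.cos(a),.1799+.075*np.sin(a),.034]))
E
```

```text
13.4 [0.6064 0.1836 0.2588] [ 2.3705 -1.3571  3.836 ] [-0.7503 -0.5598  0.1072] -1.1238173894252104
59.569910845093375
(391, 317, 25, 22) ((404.0899353027344, 327.5561828613281), (29.573942184448242, 10.387979507446289), 32.0053825378418)
0 [387.0886 338.4471]
0.5 [390.3717 322.9676]
0.8 [396.5664 315.5686]
1.57 [422.0203 307.015 ]
```

The bar is turning with the key (about 0.7 rad). Continuing.

Call:
{"name": "drive_tool", "arguments": {"deltas": [{"gripper": 255, "offset": [0, 0.0003, 0], "angular": [0, 0, 0.12]}, {"gripper": 255, "offset": [0, 0.0006, 0], "angular": [0, 0, 0.24]}, {"gripper": 255, "offset": [0, 0.001, 0], "angular": [0, 0, 0.36]}, {"gripper": 255, "offset": [-0.0001, 0.0013, 0], "angular": [0, 0, 0.48]}, {"gripper": 255, "offset": [-0.0001, 0.0016, 0], "angular": [0, 0, 0.6]}]}}

```text
t: 13.95
eef_pos: [0.6076, 0.1824, 0.2588]
tool_rot: [0.001, 0.96, 0.281, 0.001]
contact_force: [1.5, -4.3, 6.6]
gripper_width: 0.15
grasp_force: 60.4
```

Call:
{"name": "drive_tool", "arguments": {"deltas": [{"gripper": 255, "offset": [0, 0.0003, 0], "angular": [0, 0, 0.1]}, {"gripper": 255, "offset": [0, 0.0005, 0], "angular": [0, 0, 0.2]}, {"gripper": 255, "offset": [0, 0.0008, 0], "angular": [0, 0, 0.3]}, {"gripper": 255, "offset": [0, 0.001, 0], "angular": [0, 0, 0.4]}]}}

```text
t: 14.35
eef_pos: [0.6081, 0.1812, 0.2588]
tool_rot: [0.001, 0.992, 0.128, 0.001]
contact_force: [0.9, -4.5, 7.5]
gripper_width: 0.151
grasp_force: 60.5
```

```bash
cat > bar.py <<'E'
from h import *
o=bot.get_obs(); print(o['t'],o['eef_pos'],o['contact_force'],o['torque'],o['q'][6]); s=optics.read_camera('scene'); cv2.imwrite(f'pics/scene_{o["t"]:.2f}.png',s)
r=Rt(o).as_matrix()[:,0]; print(np.degrees(np.arctan2(r[1],r[0])))
h=cv2.cvtColor(s,cv2.COLOR_BGR2HSV); k=((h[...,0]<6)|(h[...,0]>175))&(h[...,1]>150)&(h[...,2]>60); k=(k*255).astype(np.uint8)
c=blob(k,(350,270,470,380)); print(cv2.boundingRect(c),cv2.minAreaRect(c),c[c[:,0,1].argmin(),0])
E
python3 bar.py
```

```text
14.35 [0.6081 0.1812 0.2588] [ 0.9366 -4.4801  7.5177] [-1.2702 -0.232   0.1368] -1.8260771058763676
14.693591334732611
(414, 307, 3, 9) ((415.0, 311.0), (2.0, 8.0), 0.0) [415 307]
```

Call:
{"name": "drive_tool", "arguments": {"deltas": [{"gripper": 255, "offset": [0, 0.0001, 0], "angular": [0, 0, 0.05]}, {"gripper": 255, "offset": [0, 0.0002, 0], "angular": [0, 0, 0.1]}, {"gripper": 255, "offset": [0, 0.0002, 0], "angular": [0, 0, 0.1]}]}}

```text
t: 14.7
eef_pos: [0.608, 0.181, 0.2588]
tool_rot: [0.001, 0.996, 0.09, 0.001]
contact_force: [1.2, -2.7, 7.5]
gripper_width: 0.147
grasp_force: 60.5
```

```bash
python3 bar.py
```

```text
14.7 [0.608  0.181  0.2588] [ 1.2109 -2.7125  7.4921] [-1.2875 -0.2333 -0.0118] -1.8948216125208408
10.306684263386654Traceback (most recent call last):
  File "bar.py", line 5, in <module>
    c=blob(k,(350,270,470,380)); print(cv2.boundingRect(c),cv2.minAreaRect(c),c[c[:,0,1].argmin(),0])
  File "h.py", line 26, in blob
    cs=cv2.findContours(k,cv2.RETR_EXTERNAL,cv2.CHAIN_APPROX_NONE)[0]; return max(cs,key=cv2.contourArea)
                                                                              ~~~^^^^^^^^^^^^^^^^^^^^^^^^
ValueError: max() iterable argument is empty
```

Call:
{"name": "drive_tool", "arguments": {"deltas": [{"gripper": 255, "offset": [0, 0.0001, 0], "angular": [0, 0, 0.06]}, {"gripper": 255, "offset": [0, 0.0002, 0], "angular": [0, 0, 0.1]}]}}

```text
t: 14.95
eef_pos: [0.6081, 0.1807, 0.2588]
tool_rot: [0.001, 0.999, 0.051, 0.001]
contact_force: [0.6, -4.8, 6.9]
gripper_width: 0.149
grasp_force: 60.6
```

```bash
python3 - <<'E'
from h import *
o=bot.get_obs(); print(o['t'],o['eef_pos'],o['contact_force'],o['torque'],o['q'][6]); r=Rt(o).as_matrix()[:,0]; print(np.degrees(np.arctan2(r[1],r[0])))
t=optics.read_camera('top'); s=optics.read_camera('scene'); w=optics.read_camera('wrist')
cv2.imwrite('pics/c8.png',np.hstack([cv2.resize(t[170:330,110:270],(400,400)),cv2.resize(w,(400,400))]))
E
```

```text
14.95 [0.6081 0.1807 0.2588] [ 0.5821 -4.8252  6.9292] [-1.368  -0.1792  0.191 ] -1.9657705774698355
5.790818472510298
```

View pics/c8.png

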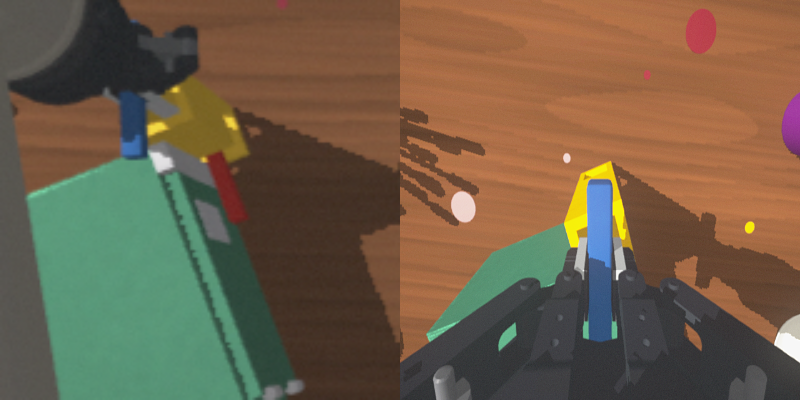

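The top view shows the red bar across the door front, crop (212,155)–(240,220). I'll measure its angle.

```bash
cat > bar2.py <<'E'
from h import *
o=bot.get_obs(); t=optics.read_camera('top'); m=optics.camera_model('top'); h=cv2.cvtColor(t,cv2.COLOR_BGR2HSV)
k=((h[...,0]<6)|(h[...,0]>175))&(h[...,1]>140)&(h[...,2]>50); c=blob((k*255).astype(np.uint8),(185,215,225,275))
r=cv2.minAreaRect(c); b=cv2.boxPoints(r); print(o['t'],o['torque'],r,b.tolist(),cv2.contourArea(c))
P=np.array([onplane(m,*q,.034) for q in b]); e=[P[i]-P[i-1] for i in range(4)]; print([(round(np.linalg.norm(x),4),round(np.degrees(np.arctan2(x[1],x[0])),1)) for x in e])
for th in(1.3,1.45,1.57):
    a=np.radians(-66.2)-th; d=np.array([np.cos(a),np.sin(a),0]); n=np.array([-d[1],d[0],0])
    print(th,[proj(m,np.array([.6031,.1799,.034])+.075*d+y*n).round(1).tolist() for y in(-.006,.006)])
E
python3 bar2.py
```

```text
15.1 [-1.3749 -0.1864  0.1279] ((200.3273162841797, 244.9510498046875), (29.149099349975586, 7.538560390472412), 68.96248626708984) [[191.5773162841797, 232.7010498046875], [198.61338806152344, 229.994873046875], [209.0773162841797, 257.2010498046875], [202.04124450683594, 259.9072265625]] 172.5
[(np.float64(0.0589), np.float64(23.9)), (np.float64(0.0148), np.float64(-66.9)), (np.float64(0.059), np.float64(-156.2)), (np.float64(0.0147), np.float64(112.9))]
1.3 [[211.2, 254.3], [216.1, 250.6]]
1.45 [[206.1, 257.0], [211.5, 254.0]]
1.57 [[201.8, 258.6], [207.5, 256.3]]
```

Call:
{"name": "drive_tool", "arguments": {"deltas": [{"gripper": 255, "offset": [0, 0.0001, 0], "angular": [0, 0, 0.05]}, {"gripper": 255, "offset": [0, 0.0002, 0], "angular": [0, 0, 0.1]}, {"gripper": 255, "offset": [0, 0.0002, 0], "angular": [0, 0, 0.12]}]}}

```text
t: 15.45
eef_pos: [0.608, 0.1805, 0.2589]
tool_rot: [0.001, 1.0, 0.004, 0.001]
contact_force: [0.2, -4.8, 8.5]
gripper_width: 0.15
grasp_force: 60.7
```

```bash
python3 bar2.py
```

```text
15.45 [-1.4711 -0.1378  0.4181] ((200.46551513671875, 244.91380310058594), (29.15416717529297, 7.242117881774902), 68.19859313964844) [[191.6896514892578, 232.72415161132812], [198.41380310058594, 230.03448486328125], [209.2413787841797, 257.10345458984375], [202.51722717285156, 259.7931213378906]] 173.5
[(np.float64(0.0589), np.float64(24.6)), (np.float64(0.0143), np.float64(-66.1)), (np.float64(0.059), np.float64(-155.5)), (np.float64(0.0142), np.float64(113.6))]
1.3 [[211.2, 254.3], [216.1, 250.6]]
1.45 [[206.1, 257.0], [211.5, 254.0]]
1.57 [[201.8, 258.6], [207.5, 256.3]]
```

Torque rose 0.13→0.42 with the bar not moving, so it is at its end stop. I'll back off into the free play, release and retreat upward.

Call:
{"name": "drive_tool", "arguments": {"deltas": [{"gripper": 255, "offset": [0, -0.0002, -0.001], "angular": [0, 0, -0.1]}, {"gripper": 255, "offset": [0, -0.0004, -0.002], "angular": [0, 0, -0.2]}, {"gripper": 255, "offset": [0, -0.0004, -0.002], "angular": [0, 0, -0.2]}]}}

```text
t: 15.8
eef_pos: [0.6073, 0.1809, 0.2591]
tool_rot: [0.001, 0.997, 0.083, -0.0]
contact_force: [2.7, -4.0, -1.0]
gripper_width: 0.149
grasp_force: 59.3
```

Call:
{"name": "drive_tool", "arguments": {"deltas": [{"gripper": 100, "offset": [0, 0, 0], "angular": [0, 0, 0]}, {"gripper": 0, "offset": [0, 0, 0], "angular": [0, 0, 0]}, {"gripper": 0, "offset": [0, 0, 0], "angular": [0, 0, 0]}, {"gripper": 0, "offset": [0, 0, 0], "angular": [0, 0, 0]}, {"gripper": 0, "offset": [0, 0, 0], "angular": [0, 0, 0]}]}}

```text
t: 16.3
eef_pos: [0.607, 0.1828, 0.2595]
tool_rot: [-0.0, 0.997, 0.082, 0.0]
contact_force: [-0.9, 0.2, 0.1]
gripper_width: 0.978
grasp_force: 0.0
```

Call:
{"name": "drive_tool", "arguments": {"deltas": [{"gripper": 0, "offset": [0, 0, 0], "angular": [0, 0, 0]}, {"gripper": 0, "offset": [0, 0, -0.01], "angular": [0, 0, 0]}, {"gripper": 0, "offset": [0, 0, -0.04], "angular": [0, 0, 0]}, {"gripper": 0, "offset": [0, 0, -0.08], "angular": [0, 0, 0]}, {"gripper": 0, "offset": [0, 0, -0.12], "angular": [0, 0, 0]}]}}

```text
t: 16.8
eef_pos: [0.6068, 0.1824, 0.3813]
tool_rot: [-0.0, 0.997, 0.082, -0.0]
contact_force: [0.4, 0.3, 0.9]
gripper_width: 1.001
grasp_force: 0.0
```

Call:
{"name": "drive_tool", "arguments": {"deltas": [{"gripper": 0, "offset": [-0.04, 0, 0], "angular": [0, 0, 0]}, {"gripper": 0, "offset": [-0.08, 0.01, 0], "angular": [0, 0, 0]}, {"gripper": 0, "offset": [-0.1, 0.05, 0], "angular": [0, 0, 0]}, {"gripper": 0, "offset": [-0.1, 0.1, 0], "angular": [0, 0, 0]}, {"gripper": 0, "offset": [-0.1, 0.15, 0], "angular": [0, 0, 0]}]}}

```text
t: 17.3
eef_pos: [0.5324, 0.0171, 0.381]
tool_rot: [0.0, 0.997, 0.083, 0.001]
contact_force: [1.0, -0.1, -0.2]
gripper_width: 0.999
grasp_force: 0.0
```

```bash
python3 bar2.py; python3 - <<'E'
from h import *
t=optics.read_camera('top'); s=optics.read_camera('scene'); mt=optics.camera_model('top'); ms=optics.camera_model('scene')
cv2.imwrite('pics/c9.png',np.hstack([cv2.resize(t[170:330,110:270],(400,400)),cv2.resize(s[190:370,360:540],(400,400))]))
a=blob(masks(t)['blue'],(120,160,270,300)); b=blob(masks(s)['blue'],(390,200,480,300))
ra,rb=cv2.minAreaRect(a),cv2.minAreaRect(b); print(ra,rb,tri(mt,ra[0],ms,rb[0]))
print(bot.get_obs()['eef_pos'])
E
```

```text
Traceback (most recent call last):
  File "bar2.py", line 3, in <module>
    k=((h[...,0]<6)|(h[...,0]>175))&(h[...,1]>140)&(h[...,2]>50); c=blob((k*255).astype(np.uint8),(185,215,225,275))
                                                                    ~~~~^^^^^^^^^^^^^^^^^^^^^^^^^^^^^^^^^^^^^^^^^^^^
  File "h.py", line 26, in blob
    cs=cv2.findContours(k,cv2.RETR_EXTERNAL,cv2.CHAIN_APPROX_NONE)[0]; return max(cs,key=cv2.contourArea)
                                                                              ~~~^^^^^^^^^^^^^^^^^^^^^^^^
ValueError: max() iterable argument is empty
Traceback (most recent call last):
  File "h.py", line 26, in blob
    cs=cv2.findContours(k,cv2.RETR_EXTERNAL,cv2.CHAIN_APPROX_NONE)[0]; return max(cs,key=cv2.contourArea)
                                                                              ~~~^^^^^^^^^^^^^^^^^^^^^^^^
ValueError: max() iterable argument is empty
```

View pics/c9.png

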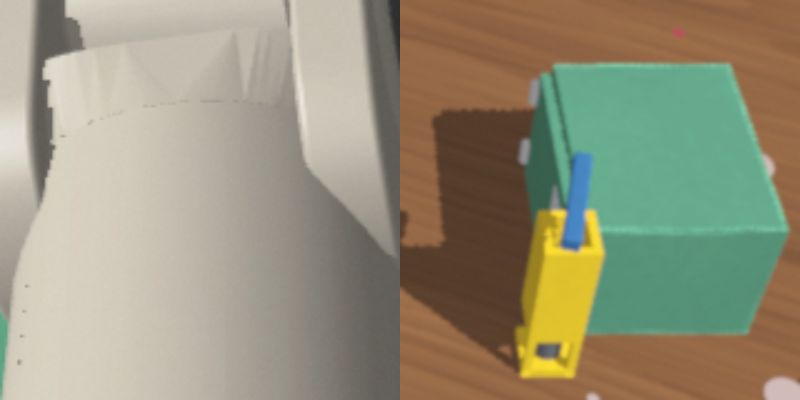

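In the scene crop the key stands in the shaft with its blue bar at (580,200), and the door is shut. The arm blocks the top view, so I'll move it aside for a last check.

Call:
{"name": "drive_tool", "arguments": {"deltas": [{"gripper": 0, "offset": [0, 0.045, 0], "angular": [0, 0, 0]}, {"gripper": 0, "offset": [0, 0.09, 0], "angular": [0, 0, 0]}, {"gripper": 0, "offset": [0, 0.135, 0], "angular": [0, 0, 0]}, {"gripper": 0, "offset": [0, 0.18, 0], "angular": [0, 0, 0]}, {"gripper": 0, "offset": [0, 0.22, 0], "angular": [0, 0, 0]}]}}

```text
t: 17.95
eef_pos: [0.5695, -0.1998, 0.3802]
tool_rot: [-0.0, 0.997, 0.083, 0.001]
contact_force: [0.8, 0.4, -0.1]
gripper_width: 1.001
grasp_force: 0.0
```

Call:
{"name": "drive_tool", "arguments": {"deltas": [{"gripper": 0, "offset": [0, 0.045, 0], "angular": [0, 0, 0]}, {"gripper": 0, "offset": [0, 0.09, 0], "angular": [0, 0, 0]}, {"gripper": 0, "offset": [0, 0.12, 0], "angular": [0, 0, 0]}, {"gripper": 0, "offset": [0, 0.12, 0], "angular": [0, 0, 0]}, {"gripper": 0, "offset": [0, 0.12, 0], "angular": [0, 0, 0]}]}}

```text
t: 18.45
eef_pos: [0.5892, -0.3164, 0.3794]
tool_rot: [-0.001, 0.997, 0.082, 0.0]
contact_force: [-0.2, 0.6, 0.5]
gripper_width: 1.003
grasp_force: 0.0
```

```bash
python3 bar2.py; python3 - <<'E'
from h import *
t=optics.read_camera('top'); s=optics.read_camera('scene'); mt=optics.camera_model('top'); ms=optics.camera_model('scene')
cv2.imwrite('pics/c10.png',t)
a=blob(masks(t)['blue'],(120,160,270,300)); b=blob(masks(s)['blue'],(390,200,480,320))
ra,rb=cv2.minAreaRect(a),cv2.minAreaRect(b); print(ra,rb,tri(mt,ra[0],ms,rb[0]))
E
```

```text
18.45 [ 0.0689 -0.0287 -0.033 ] ((200.35345458984375, 244.99139404296875), (29.15003204345703, 7.48446798324585), 66.80140686035156) [[191.17242431640625, 233.0689697265625], [198.05172729492188, 230.12069702148438], [209.53448486328125, 256.913818359375], [202.65518188476562, 259.8620910644531]] 170.0
[(np.float64(0.0589), np.float64(25.9)), (np.float64(0.0147), np.float64(-64.7)), (np.float64(0.059), np.float64(-154.1)), (np.float64(0.0146), np.float64(115.1))]
1.3 [[211.2, 254.3], [216.1, 250.6]]
1.45 [[206.1, 257.0], [211.5, 254.0]]
1.57 [[201.8, 258.6], [207.5, 256.3]]
((162.85366821289062, 205.1829376220703), (54.442745208740234, 9.82840633392334), 83.6598129272461) ((439.3976135253906, 279.8703308105469), (8.704672813415527, 42.530216217041016), 6.709836483001709) (array([0.6039, 0.18  , 0.2016]), np.float64(0.0013731842227633023))
```

View pics/c10.png

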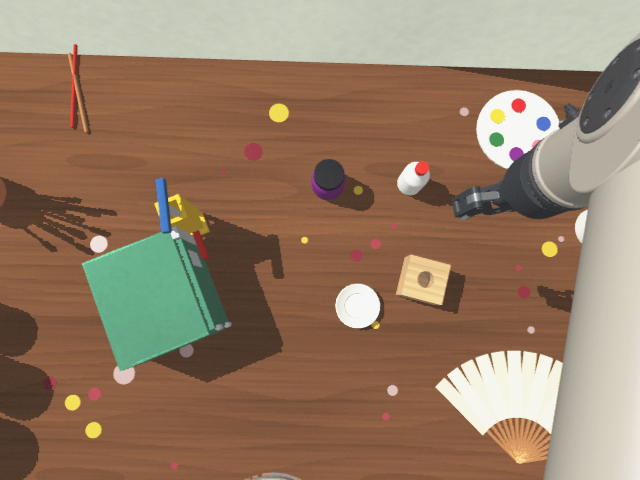

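The top view shows the door shut and the red bar at (200,245) across its front. The key stands in the shaft at (163,205), cross-bar at z = 0.2016 (fully home is 0.202). The jar, bottle and saucer are where they were.

```bash
python3 -c "
from station import bot
print(bot.hand_in())"
```

```text
the job is handed in; nothing more can be done
None
```

The job is handed in: the door is pushed shut, the key is fully home and left standing in the shaft, and the bar is turned clockwise to its end stop across the door; the jar, bottle and saucer were not touched, and the robot's clock read about 18.5 s of the 72 s allowed.

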